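# Roll a washer drive shaft flat-up in its V-blocks and lock it

## Robot

A 6-joint arm with a two-finger parallel gripper is mounted at the origin on the work surface. World frame = base frame: x ahead of the robot, y to its left, z up, the work surface at z = 0. Lengths are in m, angles in rad, forces in N, time in s.
With the tool pointing down it reaches from about 0.35 to 0.775 m from the base axis. Payload 7.3 kg.
Tool frame: the origin (TCP) lies at the very end of the fingers, on their centre line; the grasp point (between the pads) lies robot.pinch_z behind it (robot.pinch_z is the distance from the TCP to the grasp point, in m); y points along the fingers, z is the direction in which the jaws open and shut, and the axes are right-handed (so a half turn about y gives the same grasp; the last joint's range is limited). The gripper opens to 92 mm and grips with 3 to 60 N. Pads are 19 mm wide; open, the fingers measure 130 mm over their backs; the gripper's body (75 mm by 190 mm) begins 47 mm behind the grasp point.
Start: joints at [1.057, 0.342, 1.524, -0, 1.275, -0.146], TCP at [0.189, 0.49, 0.227] pointing down, gripper open.
Joint ranges: [-2.53, 2.53], [-0.77, 2.02], [0.04, 2.7], [-1, 4.14], [0.28, 2.66], [-3.11, 3.11]. Speed limits (rad/s): [2.57, 2.57, 3.14, 3.14, 3.14, 3.14].

## Interface

Orientations are given as [roll, pitch, yaw] about the fixed x, y, z axes, in that order (R = Rz(yaw) Ry(pitch) Rx(roll)).
In Python, from cell import status, viewer, robot gives the robot as it stands. The module is installed in compiled form; this text tells all that it offers.
- The arm moves only by the shell command python3 -m pendant 'ROWS' [FORCE]. ROWS is JSON, a list that holds one entry, the list of rows, each a list of 7 numbers: the shift along the tool's x, y, z in cm, then the turn, a rotation vector about the tool's x, y, z in rad, then the finger opening in cm, from 0 to 9.18. A call has 1 to 20 rows; each row is the pose to reach, as a shift and turn from the pose commanded when the call began, along the tool's axes at that moment; what a row does not reach only later rows make up. A row lasts 1/10 s, in which the tool goes at most 50 mm and 8.59 degrees, less where a joint would pass 70% of its speed; a pose out of reach is approached as far as the arm can. A call with a gripper value outside its range is refused whole. The fingers move at their own pace and stop on an object; FORCE is the grip in N (left out, the last holds). Time passes only in rows, so rows that repeat a pose let the fingers close. It gives the time, the measured TCP pose, the force and the opening at its end, in the units of the state.
- status.observe(): the state, without advancing time (a new reading comes with each control period).
- viewer.read_camera(name): name is "scene" or "top" or "wrist"; returns a dict with "image" (400x640x3 uint8, red, green, blue), "range_z" (400x640 float32, m along the optical axis (not along the pixel's ray), 0 where there is no reading), "fx", "fy", "cx", "cy" (pixels), "camera_from_world" (4x4, takes a point from world to camera coordinates). Camera axes: x right, y up, looking along -z (the intrinsics and any distortion apply to the point x, -y, -z); pixel columns grow to the right and rows downward; lengths in m; the calibration is good to about 2 mm. A picture is of the moment at which its call begins.
- robot.hand_in(): hands the job in, once; it reports no verdict.
The state is a dict: "time": time; "qpos": joint angles; "qvel": joint speeds; "joint_efforts": joint torques, N m; "tool_pos": TCP position; "tool_rot": TCP orientation; "contact_force": force on the tool from outside, world axes, zero at the start; "torque": the same for the moment, N m; "opening": finger opening in m.
Only numpy, scipy, OpenCV 4.12 (cv2) and the standard library are available. Lean on these libraries where they do the work, as an engineer would, in place of code of your own. Each camera call takes 0.05 s, during which the arm holds its last target. There are 200 camera calls.

## Task

The washing-machine drive shaft lies in the two V-blocks with its yellow-painted flat turned away. Roll the shaft where it lies, by its brass cross pin, until the flat faces straight up; then slide the locking tongue by its red knob fully home over the flat. Leave the shaft lying in the V-blocks and do not disturb the things around.

Things in the scene. Friction and masses are not known exactly. Their poses are not given: they have to be found in the camera images.
- fixture: Blue fixture fixed to the bench. Origin on the bench under the shaft's middle; y along the shaft towards the locking tongue, x across it, z up. Base plate x -50 to 50, y -87 to 175 mm, 12 mm thick. Two dark 90-degree V-blocks, y -57 to -35 and 35 to 57, x -32 to 32 mm, 78 mm tall; between them only the base plate. Blue pedestal under the tongue: x -22 to 22, y 124 to 170 mm.
- v_center (a point): Place of the shaft's axis midway between the V-blocks, 75 mm above the bench, fixed to the fixture.
- shaft: Loose steel shaft, 26 mm thick, 0.75 kg, lying along the fixture's y in the V-blocks; oiled, it rolls there with light friction and stays as left. Origin on its axis at the cross pin, 75 mm above the bench; y along the axis to the tongue, ends at -85 and 105 mm; z is the flat's outward normal (up when the flat faces up); x along the cross pin. It starts at any roll from 40 degrees off flat-up to flat-down.
- pin (a point): Middle of the brass cross pin (the shaft's origin). The pin is 10 mm thick, runs along the shaft's x and stands out 50 mm from the axis on both sides; it is level when the flat faces up or down. It can be pushed or pressed between the V-blocks (70 mm gap), best far out; a sideways push on the end face of a low-lying pin jams.
- flat (a point): Middle of the flat near the shaft's tongue end (y 85.5, z 8 mm in the shaft's frame): painted yellow, 20 mm wide, from y 66 to 105 mm, 8 mm from the axis.
- tongue (a joint): Locking tongue's slide in m: starts drawn back at 0 to 0.008; 0.035 = fully home (end stop). Grows along the fixture's -y, over the shaft's end. 1.5 N of friction; stays as left. Steel, 16 mm wide, 8 mm thick, underside 1.5 mm above the level flat: it enters only with the flat up within about 10 degrees, else it butts on the shaft's end.
- tongue_knob (a point): Top of the red upright knob (12 mm in diameter, 34 mm tall, standing on the tongue), 126.5 mm above the bench. At x 0, y 152 mm in the fixture's frame when the joint is 0.
- screwdriver: Loose screwdriver with a red handle on the bench; leave it alone.
- bearing: Loose steel bearing ring, 62 mm across, 16 mm tall, on the bench; leave it alone.
- grease: Loose grease jar, 60 mm across, 75 mm tall; origin under its centre; leave it alone.
- clamp_ring: Loose aluminium hose-clamp ring, 44 mm across, 12 mm tall; leave it alone.
- spanner: Loose spanner on the bench beyond the fixture; leave it alone.
- filter: Loose white pump filter, 60 mm across, 60 mm tall; leave it alone.
- mug: Loose blue mug, 80 mm across, 90 mm tall; leave it alone.
Mind the look-alikes: they are no part of the job. What is meant by the part that bears shaft is not green, and is the larger of those in its own colour.

How it is judged:
By the outcome, as a careful person would: the job done as asked, in the order asked, and still so for the second after the job is handed in, with the robot touching nothing.
It also fails if it takes over 54 s, if anything falls off the work surface, if the arm or the gripper's body presses on something with over 40 N, if the wrist force passes 120 N, or if a joint passes its speed limit or range.

## Working session

There is one attempt and no reset: what is moved stays moved. The work goes in short steps, Python scripts to look and compute and a shell command to move; the robot and the scene stay as the last step left them, time stands still between calls to the robot, and variables do not carry over. Pictures are saved under pics/ and viewed, about 8 in all and at most 12, crops included, and the job is handed in when it is done.

```bash
mkdir -p pics
cat > h.py <<'E'
import numpy as np, cv2
from cell import status, viewer, robot
def shot(cam,name):
    d=viewer.read_camera(cam); np.savez('pics/'+name+'.npz',**d)
    cv2.imwrite('pics/'+name+'.png',d['image'][:,:,::-1]); return d
def load(name): return np.load('pics/'+name+'.npz')
def px2w(d,u,v,r=1):
    z=d['range_z'][v-r:v+r+1,u-r:u+r+1]; z=np.median(z[z>0])
    p=np.array([(u-d['cx'])/d['fx']*z,-(v-d['cy'])/d['fy']*z,-z,1])
    return (np.linalg.inv(d['camera_from_world'])@p)[:3]
def crop(name,u0,v0,u1,v1,out,s=3):
    i=cv2.imread('pics/'+name+'.png')[v0:v1,u0:u1]
    cv2.imwrite('pics/'+out+'.png',cv2.resize(i,None,fx=s,fy=s,interpolation=cv2.INTER_CUBIC))
def w2px(d,p):
    c=d['camera_from_world']@np.append(p,1); return d['cx']+d['fx']*c[0]/-c[2], d['cy']-d['fy']*c[1]/-c[2]
E
python3 - <<'E'
from h import *
a=shot('scene','s0');b=shot('top','t0')
i=np.vstack([a['image'],b['image']])[:,:,::-1]
cv2.imwrite('pics/both0.png',cv2.resize(i,(480*1,600)))
s=status.observe();print({k:np.round(v,3) for k,v in s.items()},robot.pinch_z)
E
```

```text
{'time': np.float64(0.1), 'qpos': array([ 1.057,  0.343,  1.525,  0.   ,  1.275, -0.146]), 'qvel': array([ 0.001, -0.001, -0.004,  0.   , -0.   ,  0.001]), 'joint_efforts': array([ 2.0000e-03, -4.3201e+01, -2.4469e+01,  7.2000e-02,  5.2000e-02,
       -0.0000e+00]), 'tool_pos': array([0.189, 0.49 , 0.226]), 'tool_rot': array([-1.572,  0.   , -0.368]), 'contact_force': array([-0.529, -0.085, -0.403]), 'torque': array([-0.036, -0.072, -0.045]), 'opening': np.float64(0.092)} 0.0188
```

View pics/t0.png

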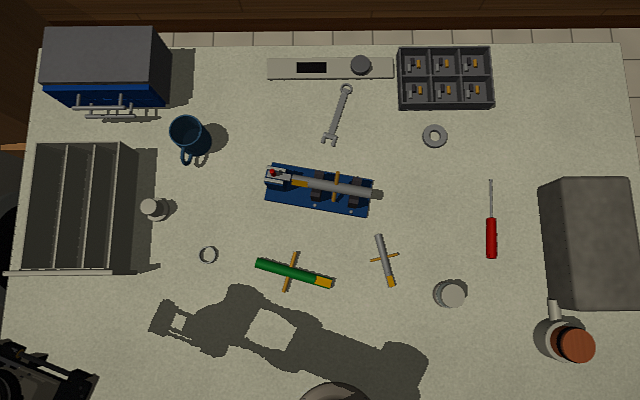

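View pics/s0.png

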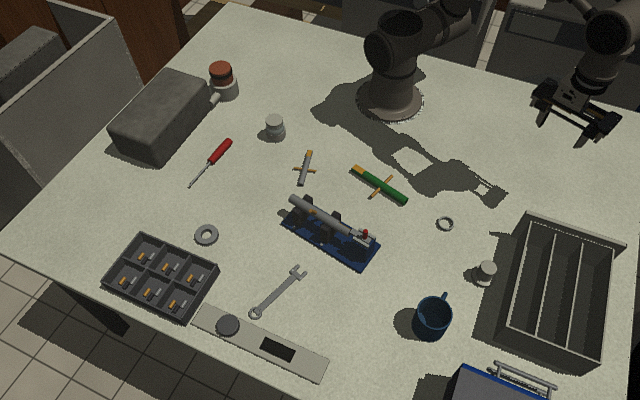

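Candidates for the shaft in the top view are the grey one in the blue fixture (325,185), a green look-alike (295,272) and a small grey look-alike (385,260). I choose the large grey one in the fixture and will check it in a close crop. The red knob is at about (272,173).

Run:
```python
from h import *
i=cv2.imread('pics/t0.png')[150:225,250:395];j=cv2.imread('pics/s0.png')[185:275,270:390]
i=cv2.resize(i,(725,375),interpolation=3)[:300];j=cv2.resize(j,(400,300),interpolation=3)
k=np.zeros((600,725,3),np.uint8);k[:300,:725]=i;k[300:,:400]=j
cv2.imwrite('pics/c0.png',k)
d=load('t0')
# blue base plate
hsv=cv2.cvtColor(d['image'],cv2.COLOR_RGB2HSV);m=cv2.inRange(hsv,(100,120,40),(125,255,255));m[:150]=0;m[225:]=0;m[:,:250]=0;m[:,395:]=0
P=np.array([px2w(d,u,v,0) for v,u in zip(*np.nonzero(m)) if d['range_z'][v,u]>0]);P=P[(P[:,2]>.004)&(P[:,2]<.02)]
print(len(P),np.median(P[:,2]),cv2.minAreaRect((P[:,:2]*1000).astype(np.float32)))
for u,v in [(272,173),(380,194),(345,188),(320,183),(337,174),(332,195),(300,181)]: print(u,v,px2w(d,u,v,0).round(4))
```

```text
1591 0.01272193320938575 ((564.5270385742188, 32.33831787109375), (260.684814453125, 99.69169616699219), 79.14884185791016)
272 173 [0.5794 0.1344 0.1249]
380 194 [ 0.5523 -0.1251  0.002 ]
345 188 [ 0.551  -0.0319  0.0869]
320 183 [0.5638 0.0266 0.0862]
337 174 [ 0.5761 -0.0127  0.1223]
332 195 [ 0.549  -0.0025  0.0125]
300 181 [0.5688 0.0735 0.0875]
```

View pics/c0.png

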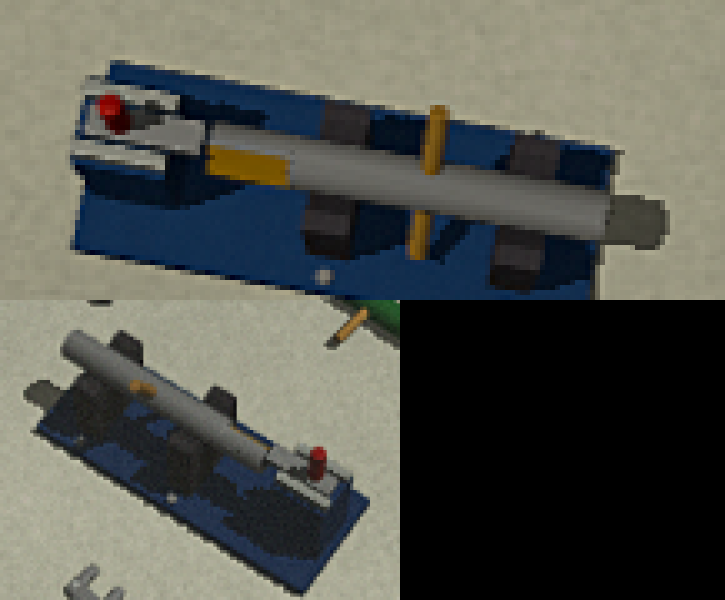

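The crop confirms it: this is the grey shaft in the V-blocks. Its flat faces the robot side, about 60° off, and the far (+x) pin end stands up at z≈0.12. The knob is upright at the tongue end. The plan is to press the high pin end down to level with closed fingers.

```bash
python3 -m pendant '[[[55,2,-33,0,-0.185,0,0],[55,2,-33,0,-0.185,0,0],[55,2,-33,0,-0.185,0,0],[55,2,-33,0,-0.185,0,0],[55,2,-33,0,-0.185,0,0],[55,2,-33,0,-0.185,0,0],[55,2,-33,0,-0.185,0,0],[55,2,-33,0,-0.185,0,0],[55,2,-33,0,-0.185,0,0],[55,2,-33,0,-0.185,0,0],[55,2,-33,0,-0.185,0,0],[55,2,-33,0,-0.185,0,0],[55,2,-33,0,-0.185,0,0],[55,2,-33,0,-0.185,0,0],[55,2,-33,0,-0.185,0,0],[55,2,-33,0,-0.185,0,0],[55,2,-33,0,-0.185,0,0],[55,2,-33,0,-0.185,0,0]]]' 20
python3 - <<'E'
from h import *
w=shot('wrist','w1')
c=np.linalg.inv(w['camera_from_world']);print(c.round(3),w['fx'])
E
```

```text
time: 1.9
tool_pos: [0.5829, -0.0146, 0.2072]
tool_rot: [-1.571, -0.0, -0.181]
contact_force: [-0.2, 0.5, -0.9]
opening: 0.0002
[[ 0.179 -0.944 -0.278  0.508]
 [ 0.984  0.172  0.05  -0.001]
 [ 0.001 -0.282  0.959  0.365]
 [ 0.     0.     0.     1.   ]] 313.14317486497356
```

View pics/w1.png

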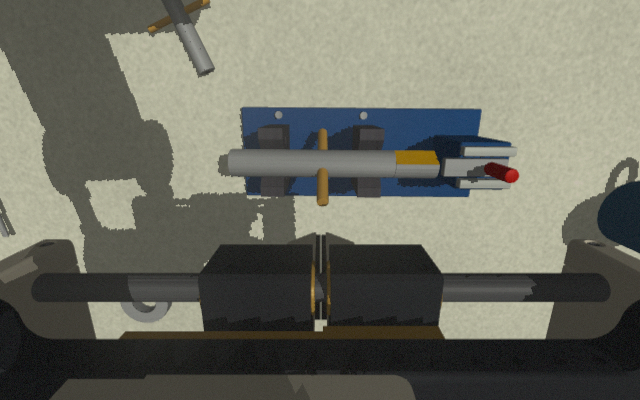

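The wrist view shows the shaft from (230,162) to (438,164). The raised pin end is at (322,200), its low end at (322,131), the flat at (417,157) and the knob top at (512,176).

```bash
cat >> h.py <<'E'
def grid(name,box,zlo,zhi):
    d=load(name);u0,v0,u1,v1=box;v,u=np.mgrid[v0:v1,u0:u1];z=d['range_z'][v0:v1,u0:u1]
    p=np.stack([(u-d['cx'])/d['fx']*z,-(v-d['cy'])/d['fy']*z,-z,np.ones_like(z)],-1).reshape(-1,4)[z.ravel()>0]
    P=(p@np.linalg.inv(d['camera_from_world']).T)[:,:3];return P[(P[:,2]>zlo)&(P[:,2]<zhi)]
E
python3 - <<'E'
from h import *
d=load('w1')
hsv=cv2.cvtColor(d['image'],cv2.COLOR_RGB2HSV);
S=grid('w1',(232,145,310,182),.07,.1);S2=grid('w1',(335,145,390,182),.078,.1);A=np.vstack([S,S2])
# fit cylinder r=13 at height 75: direction and offset
from scipy.optimize import least_squares
f=lambda q:np.hypot((A[:,0]-q[0]-A[:,1]*q[1])/np.hypot(1,q[1]),A[:,2]-q[2])-.013
r=least_squares(f,[.556,.19,.075],loss='soft_l1',f_scale=.002);q=r.x
print('axis x at y=0, slope, z',q,np.abs(f(q)).mean())
yf=np.array([q[1],1])/np.hypot(1,q[1]);xf=np.array([yf[1],-yf[0]])
B=grid('w1',(240,105,485,198),.008,.016);lo=B[:,:2]@yf
print('plate y mid', np.percentile(lo,[.5,99.5]), 'x',np.percentile(B[:,:2]@xf,[.5,99.5]), 'axis x',np.array([q[0],0])@xf)
ym=np.percentile(lo,[.5,99.5]).mean()-.044
ax=np.array([q[0],0])@xf
O=xf*ax+yf*ym;print('O',O,'yf',yf,'angle',np.degrees(np.arctan2(yf[1],yf[0])))
L=lambda p:np.round([(p[:2]-O)@xf*1000,(p[:2]-O)@yf*1000,p[2]*1000],1)
for n,u,v in [('pin tip',322,200),('pin',322,190),('pinmid',322,182),('pin low',322,131),('knob',512,176),('flat',417,157),('flat',417,153),('flat',417,161),('tonguetop',465,167)]: print(n,L(px2w(d,u,v)))
m=cv2.inRange(hsv,(12,150,80),(30,255,255)); 
v,u=np.nonzero(m[183:215,310:335]);P=np.array([L(px2w(d,a+310,b+183,0)) for b,a in zip(v,u)]);P=P[P[:,2]>90]
print(P[::8]);k=np.polyfit(P[:,0],P[:,2],1);print('pin deg',np.degrees(np.arctan(k[0])),P.mean(0))
E
```

```text
axis x at y=0, slope, z [0.55969058 0.18895638 0.07490949] 0.0005840427963159988
plate y mid [0.00881479 0.26697327] x [0.50008603 0.59925504] axis x 0.5499586786040487
O [ 0.55782938 -0.00984987] yf [0.18567081 0.982612  ] angle 79.29975543311315
pin tip [ 22.9   1.8 120. ]
pin [ 16.3   1.8 112.8]
pinmid [ 11.5   1.8 104.1]
pin low [-26.6   1.9  39.9]
knob [  0.3 149.2 127.2]
flat [-6.8 88.6 80.1]
flat [-9.8 89.9 75.1]
flat [-3.9 87.5 84.9]
tonguetop [ -0.2 127.9  92.8]
[[ 1.220e+01  1.000e-01  1.051e+02]
 [ 1.270e+01  1.000e-01  1.065e+02]
 [ 1.350e+01  9.000e-01  1.068e+02]
 [ 1.410e+01  1.800e+00  1.080e+02]
 [ 1.440e+01  1.800e+00  1.103e+02]
 [ 1.540e+01  9.000e-01  1.095e+02]
 [ 1.610e+01  9.000e-01  1.103e+02]
 [ 1.690e+01  1.000e-01  1.106e+02]
 [ 1.730e+01  1.000e-01  1.124e+02]
 [ 1.760e+01  1.800e+00  1.144e+02]
 [ 1.760e+01  1.800e+00  1.176e+02]
 [ 1.890e+01  3.400e+00  1.159e+02]
 [ 1.980e+01  3.400e+00  1.159e+02]
 [ 1.990e+01  4.200e+00  1.185e+02]
 [ 2.070e+01  5.100e+00  1.185e+02]
 [ 2.160e+01  5.900e+00  1.184e+02]
 [ 2.210e+01  4.200e+00  1.197e+02]
 [ 2.360e+01  3.500e+00  1.176e+02]
 [ 2.400e+01  1.000e+00  1.191e+02]
 [ 2.500e+01 -1.500e+00  1.186e+02]
 [ 2.480e+01  5.100e+00  1.193e+02]
 [ 2.620e+01  3.500e+00  1.174e+02]]
pin deg 45.37095047892783 [ 19.08171429   2.55085714 114.13028571]
```

```bash
python3 -m pendant '[[[0.2,4,0.1,0,0,0,0],[0.2,7.8,0.1,0,0,0,0],[0.2,8.4,0.1,0,0,0,0],[0.2,8.8,0.1,0,0,0,0],[0.3,9.2,0.1,0,0,0,0],[0.4,9.6,0.1,0,0,0,0],[0.5,10,0.1,0,0,0,0],[0.7,10.4,0.1,0,0,0,0],[0.8,10.8,0.1,0,0,0,0],[1,11.2,0.1,0,0,0,0],[1.2,11.6,0.1,0,0,0,0],[1.4,12,0.1,0,0,0,0],[1.4,12.3,0.1,0,0,0,0],[1.4,12.5,0.1,0,0,0,0],[1.4,12.5,0.1,0,0,0,0]]]'
cat > ang.py <<'E'
from h import *
import sys
d=shot('wrist',sys.argv[1]);print(status.observe()['tool_pos'])
O=np.array([.5578,-.0098]);yf=np.array([.1857,.9826]);xf=np.array([.9826,-.1857])
m=cv2.inRange(cv2.cvtColor(d['image'],cv2.COLOR_RGB2HSV),(12,120,60),(32,255,255))
v,u=np.nonzero(m);P=np.array([px2w(d,a,b,0) if d['range_z'][b,a]>0 else [9,9,9] for b,a in zip(v,u)])
F=np.c_[(P[:,:2]-O)@xf,(P[:,:2]-O)@yf,P[:,2]]*1000
f=F[(abs(F[:,0])<13)&(F[:,1]>70)&(F[:,1]<102)];p=F[(abs(F[:,1])<8)&(abs(F[:,0])>16)&(abs(F[:,0])<55)]
for n,a in('flat',f),('pin',p):
    if len(a)>8: print(n,len(a),a.mean(0).round(1),'x span',np.ptp(a[:,0]).round(1),'slope deg',np.degrees(np.arctan(np.polyfit(a[:,0],a[:,2],1)[0])).round(1))
E
python3 ang.py w2
```

```text
time: 3.45
tool_pos: [0.5966, -0.0172, 0.081]
tool_rot: [-1.571, 0.002, -0.183]
contact_force: [-0.9, 0.2, 0.5]
opening: 0.0003
[ 0.59664821 -0.01719076  0.08118657]
flat 2321 [-0.  85.9 83.7] x span 19.9 slope deg 0.5
pin 2351 [ -8.7   1.4 104.9] x span 80.7 slope deg 42.7
```

View pics/w2.png

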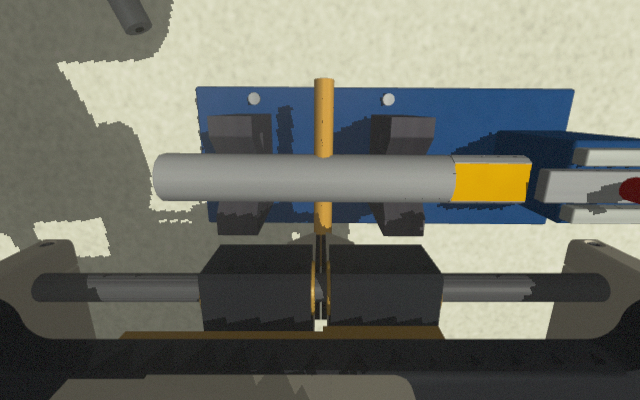

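The flat is up: yellow face at (490,182), slope 0.5° from depth. Next I lift and go behind the knob.

```bash
python3 -m pendant '[[[0,-1,0,0,0,0,0],[0,-4.5,0,0,0,0,0],[0,-8.5,0,0,0,0,0],[-1,-8.5,4.5,0,0,0,0],[-2,-8.5,9,0,0,0,0],[-3,-8.5,13.5,0,0,0,0],[-3.95,-8.5,18.5,0,0,0,0],[-3.95,-8.5,18.5,0,0,0,0],[-3.95,-8.5,18.5,0,0,0,0]]]'
python3 ang.py w3
```

```text
time: 4.4
tool_pos: [0.5917, 0.173, 0.1672]
tool_rot: [-1.571, -0.0, -0.18]
contact_force: [0.1, 0.0, 0.1]
opening: 0.0008
[0.59188672 0.17167646 0.16715829]
flat 920 [-0.  86.1 83.5] x span 20.4 slope deg 0.6
pin 1053 [-4.3  3.8 78.5] x span 99.5 slope deg 0.9
```

View pics/w3.png

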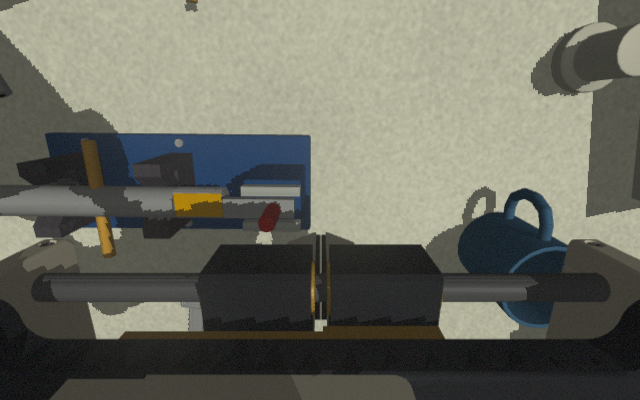

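Flat and pin stayed level (0.6°, 0.9°). The knob at (270,216) is in front of the fingers and the mug is clear below the gripper body. Next I lower the fingers and push the knob.

```bash
python3 -m pendant '[[[0,3,0,0,0,0,0],[0,6.1,0,0,0,0,0],[0,6.1,0,0,0,0,0],[0,6.1,-0.7,0,0,0,0],[0,6.1,-1.2,0,0,0,0],[0,6.1,-1.7,0,0,0,0],[0,6.1,-2.2,0,0,0,0],[0,6.1,-2.7,0,0,0,0],[0,6.1,-3.2,0,0,0,0],[0,6.1,-3.6,0,0,0,0],[0,6.1,-3.9,0,0,0,0],[0,6.1,-3.9,0,0,0,0]]]'
python3 ang.py w4
```

```text
time: 5.65
tool_pos: [0.5848, 0.133, 0.1056]
tool_rot: [-1.571, 0.0, -0.183]
contact_force: [0.2, 0.4, 1.2]
opening: 0.0003
[0.5846499  0.13308109 0.10547321]
flat 593 [-2.  78.8 83.6] x span 20.0 slope deg 0.2
pin 1384 [-20.    3.9  78.1] x span 81.7 slope deg 0.9
```

View pics/w4.png

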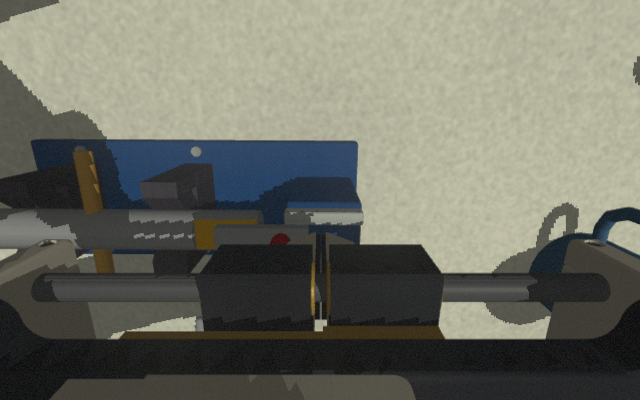

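The tongue is sliding over the flat at (240,235), with the knob at (280,240) ahead of the fingers. I keep pushing gently towards the stop.

```bash
python3 -m pendant '[[[0,0,-0.3,0,0,0,0],[0,0,-0.6,0,0,0,0],[0,0,-0.9,0,0,0,0],[0,0,-1.2,0,0,0,0],[0,0,-1.2,0,0,0,0]]]'
```

```text
time: 6.2
tool_pos: [0.5835, 0.1268, 0.1058]
tool_rot: [-1.562, -0.001, -0.183]
contact_force: [3.9, 22.5, -3.2]
opening: 0.0007
```

The force rose to 22 N, with TCP at fixture y≈139, which matches the end stop at knob y=117. I back off, lift and check.

```bash
python3 -m pendant '[[[0,0,1.2,0,0,0,0],[0,0,3.5,0,0,0,0],[0,-4,3.5,0,0,0,0],[0,-8,4,0,0,0,0],[-1,-12,8,0,0,0,0],[-1,-12,8,0,0,0,0],[-1,-12,8,0,0,0,0]]]'
python3 ang.py w5
python3 - <<'E'
from h import *
O=np.array([.5578,-.0098]);yf=np.array([.1857,.9826]);xf=np.array([.9826,-.1857])
for c in('wrist','top'):
    n='w5' if c=='wrist' else 't5'
    d=load(n) if c=='wrist' else shot(c,n)
    h=cv2.cvtColor(d['image'],cv2.COLOR_RGB2HSV);m=cv2.inRange(h,(0,150,60),(8,255,255))|cv2.inRange(h,(172,150,60),(180,255,255))
    v,u=np.nonzero(m);P=np.array([px2w(d,a,b,0) if d['range_z'][b,a]>0 else [9,9,9] for b,a in zip(v,u)])
    F=np.c_[(P[:,:2]-O)@xf,(P[:,:2]-O)@yf,P[:,2]]*1000
    k=F[(abs(F[:,0])<25)&(F[:,1]>80)&(F[:,1]<180)&(F[:,2]>122)&(F[:,2]<132)];print(c,len(k),k.mean(0).round(1) if len(k) else '',k[:,1].min(),k[:,1].max())
a=cv2.imread('pics/w5.png');b=cv2.resize(cv2.imread('pics/t5.png')[140:230,240:400],None,fx=2,fy=2)
cv2.imwrite('pics/f.png',np.vstack([a,cv2.copyMakeBorder(b,0,0,0,320,0)]))
E
```

```text
time: 6.9
tool_pos: [0.5876, 0.2028, 0.2266]
tool_rot: [-1.571, -0.002, -0.181]
contact_force: [-0.2, -0.2, 0.2]
opening: 0.0003
[0.58702705 0.20181476 0.22492133]
flat 150 [-4.8 80.1 83.5] x span 19.0 slope deg 1.4
pin 654 [-1.2  3.7 78.6] x span 99.7 slope deg 0.7
wrist 81 [  0.2 118.  126.4] 112.6708329584247 123.48423170398249
top 18 [ -1.3 115.1 127.1] 109.58418080949428 119.01468485796615
```

View pics/f.png

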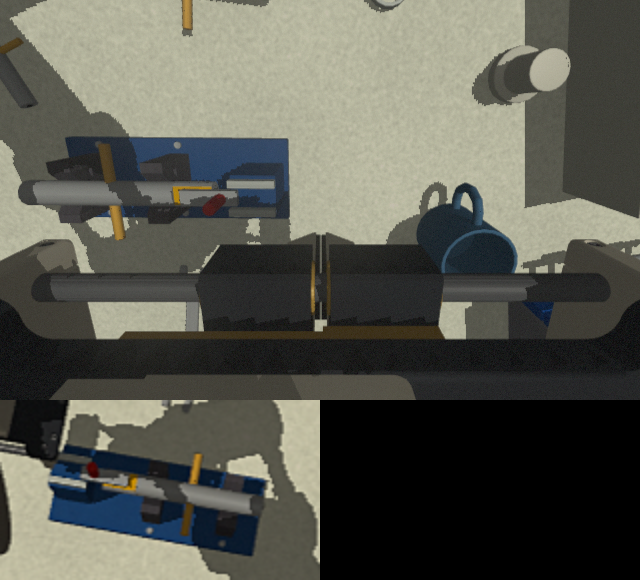

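The tongue now covers the flat, with a yellow rim visible around it at (185,193). The knob is at fixture y≈115–118, where fully home is 117. The robot is clear.

```bash
python3 -c "
from cell import robot
print(robot.hand_in())"
```

```text
the job is handed in; nothing more can be done
None
```

The shaft is rolled flat-up and the tongue is pushed home against its stop. I handed the job in at about 7 s on the robot's clock; hand-in gives no verdict.

- **Rolling:** I pressed the raised end of the brass cross pin down with closed fingers. That took out a roll of about 60°. Before the tongue went in, depth readings put the flat within 0.6° of level and the pin within 0.9°.
- **Locking:** I pushed the red knob from behind until the wrist force rose to about 22 N. I took that as the end stop. The fingers then backed off and the arm was clear of everything.
- **Last checks:** The pin read 0.7° off level. The half-covered flat read 1.4°, from few points.
- **Disagreement:** The two cameras differ by about 3 mm on the knob: 118 mm from the wrist camera and 115 mm from the top camera. Fully home is 117 mm, so I relied on the force rise at the stop.
- **Surroundings:** The shaft still lies in the V-blocks. I saw nothing else moved in the pictures, but I did not measure the loose items.

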